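# Page the workshop from the desk console

### The job

Call the workshop on the desk paging console, using only closed fingers: first tip the wide rocker over by pressing its far end (the end nearer the microphone) fully down, then press the round chime key all the way down and let it come back up, then press the long talk bar down and keep holding it: finish while still holding it down. Do not ring the chime or press the talk bar before the wide rocker is over, do not press the chime and the bar at the same time, leave the narrow rocker as it is, and do not disturb the mug, the tape roll or the carton.

Things in the scene. Friction and masses are not known exactly. Their poses are not given: they have to be found in the camera images.
- console: Black desk paging console, fixed, 235 x 225 x 34 mm. Origin on the table; x runs from the talk bar side to the microphone, y left, z up. Talk bar centred at x = -62 mm. A row of three key modules (wide rocker, narrow rocker, round key, in changing order; white keys in black bezels 64 x 62 mm, bezel tops 44 mm above the table) at x = +12, y = -66, 0, +66 mm, headed like the console.
- zone_rocker (a joint): Wide rocker, a paddle 42 mm wide (y), 52 mm long (x), bent to a shallow V at its mid pivot, 50 mm above the table; angle in rad. 0 (start, up to 0.06): near half level, far half sloping up at 0.4 rad. 0.4: far half pressed level, near half up (fully over). No spring: its stiff pivot (0.06 N m, so 3 to 4 N at the press point) stays where it is left.
- zone_rocker_far (a point): Press point on the top face of the wide rocker's far half, mid-width, 18 mm from the pivot (the half is 26 mm long); moves with the rocker: about 57 mm above the table when off, 50 mm when fully over.
- aux_rocker (a joint): The narrow rocker, angle in rad: same make, length, height and stiffness as the wide one but only 16 mm wide; starts between 0 and 0.06. To be left alone.
- aux_rocker_far (a point): The like point on the far half of the narrow rocker, 18 mm from its pivot.
- chime_key (a joint): Round chime key, 30 mm across: travel in m, 0 up, 0.006 fully down. Spring return: begins to move at 1.5 N, fully down at 5 N.
- chime_top (a point): Centre of the top face of the round key, 58 mm above the table when up, 14 mm proud of its bezel; moves with the key.
- talk_bar (a joint): Long talk bar, 130 mm (y) by 28 mm (x): travel in m, 0 up, 0.007 fully down. Moves straight down, spring return: begins to move at 2 N, fully down at 6 N.
- talk_top (a point): Centre of the top face of the talk bar, 50 mm above the table when up (16 mm proud of the housing); moves with the bar.
- mic_foot (a point): Foot of the thin microphone stalk on the console's housing, in its far right corner (x = 118, y = -85 mm); the stalk and its black head, 21 mm thick, rise to 159 mm above the table and reach x = 107 to 140 mm.
- mug: White mug, 80 mm across, 92 mm high, loose, standing to the right of the console (its -y side). Origin at the centre of its underside.
- tape: Roll of yellow tape, 96 mm across, 24 mm high, loose, lying flat to the right of the console, nearer the robot than the mug. Origin at the centre of its underside.
- carton: Drink carton with a gable top, 70 x 70 mm, 156 mm high, loose, standing to the left of the console (+y side), about 265 mm from its origin. Origin at the centre of its underside.

How it is judged:
By the outcome, as a careful person would: the job done as asked, in the order asked, and still so for the second after the job is handed in, while the arm keeps its last pose, push and grip.
It also fails if it takes over 38 s, if anything falls off the work surface, if the arm or the gripper's body presses on something with over 40 N, if the wrist force passes 120 N, or if a joint passes its speed limit or range.

### The arm

A 6-joint arm with a two-finger parallel gripper is mounted at the origin on the work surface. World frame = base frame: x ahead of the robot, y to its left, z up, the work surface at z = 0. Lengths are in mm, angles in rad, forces in N, time in s.
With the tool pointing down it reaches from about 350 to 975 mm from the base axis. Payload 7.1 kg.
Tool frame: the origin (TCP) lies at the very end of the fingers, on their centre line; the grasp point (between the pads) lies 19 mm behind it; y points along the fingers, x is the direction in which the jaws open and shut, and the axes are right-handed (so a half turn about y gives the same grasp; the last joint's range is limited). The gripper opens to 88 mm and grips with 3 to 60 N. Pads are 20 mm wide; open, the fingers measure 115 mm over their backs; the gripper's body (75 mm by 178 mm) begins 61 mm behind the grasp point.
Start: joints at [-1.142, 0.423, 1.63, -0, 1.089, -0.019], TCP at [270.629, -563.351, 222.675] pointing down, gripper open.
Joint ranges: [-3, 3], [-0.9, 2.11], [0.09, 2.58], [-1.31, 4.45], [0.11, 2.69], [-2.54, 2.54]. Speed limits (rad/s): [2.39, 2.39, 3.01, 3.14, 3.14, 3.14].

### API

Orientations are given as a 3x3 rotation matrix whose columns are the frame's x, y, z axes.
In Python, from workcell import move_ptp, servo_line, move_j, grip, pause, inverse_kinematics, state, grab_frame, IKError, hand_in gives the robot as it stands. Calls block until the motion is done:
- move_ptp(position, orientation): joint-space move of the TCP to a pose.
- servo_line(position, attitude=None, vel=150): straight line of the TCP; attitude=None keeps the orientation; vel is the mean speed in mm/s.
- move_j(angles): joint-space move.
- grip(opening): opening from 0.0 (shut) to 1.0 (fully open); the grip force is fixed at half the most; returns when the fingers have stopped.
- pause(seconds).
- inverse_kinematics(position, orientation): joint angles nearest the present ones, or None.
- state(): the state.
- grab_frame(name): name is "side" or "top"; returns a dict with "frame" (420x560x3 uint8, red, green, blue), "z_map" (420x560 float32, mm along the optical axis (not along the pixel's ray), 0 where there is no reading), "fx", "fy", "cx", "cy" (pixels), "R" (3x3) and "t" (3): a world point X has camera coordinates R X + t. Camera axes: x right, y down, z forward; pixel columns grow to the right and rows downward; lengths in mm; the calibration is good to about 2 mm. A picture is of the moment at which its call begins.
A pose or a line that the arm cannot do raises IKError and nothing moves.
- hand_in(): hands the job in, once; it reports no verdict.
The state is a dict: "time": time; "joints": joint angles; "joint_velocities": joint speeds; "tau": joint torques, N m; "eef_pos": TCP position; "orientation": TCP orientation; "ft_force": force on the tool from outside, world axes, zero at the start; "torque": the same for the moment, N m; "width": opening from 0.0 (shut) to 1.0 (fully open).
Only numpy, scipy, OpenCV 4.12 (cv2) and the standard library are available. Lean on these libraries where they do the work, as an engineer would, in place of code of your own. Each camera call takes 0.05 s, during which the arm holds its last target.

## Working session

There is one attempt and no reset: what is moved stays moved. The work goes in short steps, each a Python script; the robot and the scene stay as the last script left them, time stands still between calls to the robot, and variables do not carry over. Pictures are saved under pics/ and viewed, and the job is handed in when it is done.

```bash
mkdir -p pics
cat > h.py <<'E'
import numpy as np, cv2
from workcell import *
def snap(n,tag):
    f=grab_frame(n); cv2.imwrite(f'pics/{tag}.png',f['frame'][:,:,::-1]); np.savez(f'pics/{tag}.npz',**f); return f
def world(f,u,v,z=None):
    R=np.array(f['R']);t=np.array(f['t'])
    d=np.array([(u-f['cx'])/f['fx'],(v-f['cy'])/f['fy'],1.])
    if z is None:
        Z=float(f['z_map'][int(round(v)),int(round(u))]); return R.T@(d*Z-t)
    o=-R.T@t; w=R.T@d; return o+w*(z-o[2])/w[2]
def pix(f,X):
    c=np.array(f['R'])@np.array(X)+np.array(f['t']); return c[0]/c[2]*f['fx']+f['cx'],c[1]/c[2]*f['fy']+f['cy']
E
python3 - <<'E'
from h import *
for n in('top','side'): f=snap(n,n+'0')
s=state();print(s)
E
```

```text
{'time': 0.1, 'joints': array([-1.14199705e+00,  4.23776999e-01,  1.63059050e+00, -2.94664319e-05,
        1.08860530e+00, -1.89886293e-02]), 'joint_velocities': array([ 0.00025416, -0.00228286, -0.00154091, -0.00054131, -0.00063616,
       -0.00050263]), 'tau': array([ 2.53239887e-04, -5.45615315e+01, -2.74325877e+01,  6.45283889e-02,
        1.88026205e-02, -4.82318569e-05]), 'eef_pos': array([ 270.42409575, -562.91793923,  221.98064801]), 'orientation': array([[ 4.32984520e-01, -5.97574247e-04,  9.01401158e-01],
       [-9.01400299e-01,  1.24433037e-03,  4.32984933e-01],
       [-1.38038148e-03, -9.99999047e-01,  1.22182987e-07]]), 'ft_force': array([0.06455933, 0.16654428, 0.17050036]), 'torque': array([-0.05633234, -0.02657124, -0.003693  ]), 'width': 1.0033912748258982}
```

View pics/top0.png

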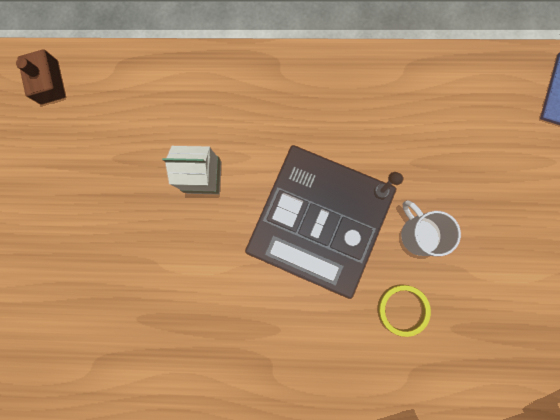

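View pics/side0.png

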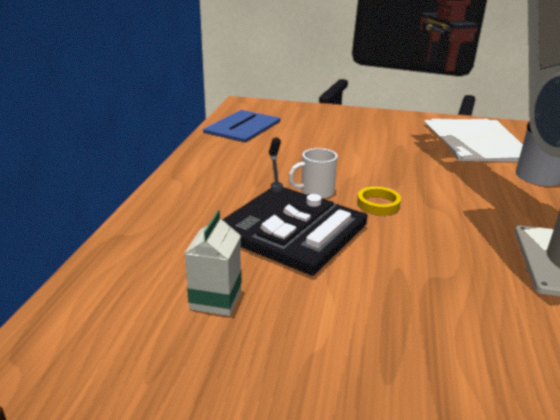

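The top view shows the console with the wide rocker at about (288,210), the narrow rocker at (320,223), the round key at (352,238) and the bar at (304,260). I'll enlarge it.

Run:
```python
import cv2
i=cv2.imread('pics/top0.png')[140:305,240:410]
cv2.imwrite('pics/c0.png',cv2.resize(i,None,fx=3.6,fy=3.6,interpolation=cv2.INTER_CUBIC))
from h import *
f=dict(np.load('pics/top0.npz'))
for n,u,v in [('wide',288,210),('narrow',320,223),('chime',352,238),('bar',304,260),('tabl',200,300)]: print(n,world(f,u,v).round(1))
print(f['R'],f['t'],f['fx'])
```

```text
wide [576.6  78.2  52.5]
narrow [553.4  17.3  49.3]
chime [526.1 -41.6  58.5]
bar [483.4  46.4  50. ]
tabl [398.4 251.2  -1.8]
[[ 0.02301164 -0.9991081  -0.03540446]
 [-0.99319706 -0.01880327 -0.11491755]
 [ 0.11414933  0.03780804 -0.99274392]] [ 81.1707344  585.03543285 726.46812655] 392.1002576164072
```

View pics/c0.png

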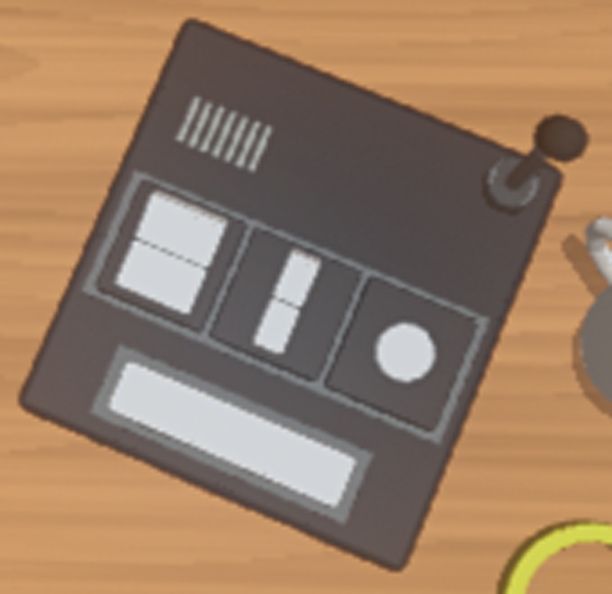

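```bash
cat >> h.py <<'E'
def console(f):
    im=f['frame'].astype(int); m=(im.min(2)>150).astype(np.uint8); m[:, :240]=0;m[:,380:]=0;m[:185]=0;m[290:]=0
    n,l,st,c=cv2.connectedComponentsWithStats(m)
    return [(st[i,4],c[i]) for i in range(1,n) if st[i,4]>40]
def fit(L,W):
    L=np.array(L);W=np.array(W)[:,:2]; a=L-L.mean(0);b=W-W.mean(0)
    th=np.arctan2((a[:,0]*b[:,1]-a[:,1]*b[:,0]).sum(),(a*b).sum())
    R=np.array([[np.cos(th),-np.sin(th)],[np.sin(th),np.cos(th)]]); t=W.mean(0)-R@L.mean(0)
    return th,t,(W-(L@R.T+t))
E
python3 - <<'E'
from h import *
f=dict(np.load('pics/top0.npz'))
for a,c in console(f): print(a,c)
U=lambda x,y:(240+(x+.5)/3.6-.5,140+(y+.5)/3.6-.5)
# hand-read in crop
pts={'chime':((405,352),58,(12,-66)),'bar':((233,434),50,(-62,0)),'wideP':((172,254),50,(12,66)),'narP':((287,302),50,(12,0)),
'cFL':((187,22),34,(112.5,117.5)),'cNL':((22,402),34,(-112.5,117.5)),'cNR':((402,570),34,(-112.5,-117.5)),'cFR':((560,176),34,(112.5,-117.5))}
W={k:world(f,*U(*p),z) for k,(p,z,l) in pts.items()}
for k in W: print(k,W[k].round(1), 'depth',world(f,*U(*pts[k][0])).round(1))
for ks in (list(pts)[:4],list(pts)):
    th,t,r=fit([pts[k][2] for k in ks],[W[k] for k in ks]); print(th,t.round(1));print(r.round(1))
E
```

```text
623 [287.09149278 209.7752809 ]
240 [319.15       223.55416667]
199 [352.2361809  237.41708543]
1039 [304.06352262 260.1039461 ]
chime [527.2 -41.9  58. ] depth [527.3 -42.2  56.1]
bar [483.1  45.7  50. ] depth [483.   45.7  49.9]
wideP [576.5  79.4  50. ] depth [577.2  79.5  44.2]
narP [552.4  18.5  50. ] depth [552.4  18.5  49.8]
cFL [706.7  74.1  34. ] depth [706.6  74.1  34.5]
cNL [497.1 158.3  34. ] depth [497.1 158.4  33.2]
cNR [414.3 -44.1  34. ] depth [413.9 -44.7  29.9]
cFR [ 624.5 -128.1   34. ] depth [ 624.7 -128.5   32.4]
-0.3823292472837524 [540.8  23. ]
[[-0.1  0.8]
 [-0.2 -0.4]
 [-0.  -0.4]
 [ 0.4 -0. ]]
-0.3839075252818088 [550.7  19. ]
[[-10.    4.8]
 [-10.2   3.4]
 [-10.    3.6]
 [ -9.5   4. ]
 [  7.7 -11.7]
 [  6.6 -11.8]
 [ 11.9   3.7]
 [ 13.4   4. ]]
```

Console pose fits to under 1 mm: heading -0.382, origin (540.8, 23.0). The measured heights match the spec. From +y to -y the modules are wide, narrow, round. I'll close the fingers and go above the wide rocker's far half.

```bash
cat >> h.py <<'E'
TH=-0.3823;T0=np.array([540.8,23.0])
C,S=np.cos(TH),np.sin(TH)
def con(x,y,z): return np.array([T0[0]+C*x-S*y,T0[1]+S*x+C*y,z])
XT=-np.array([-S,C,0]);YT=np.array([0,0,-1.]);RT=np.column_stack([XT,YT,np.cross(XT,YT)])
def loc(p): d=np.array(p[:2])-T0; return np.array([C*d[0]+S*d[1],-S*d[0]+C*d[1],p[2]]).round(1)
def st(tag=''):
    s=state(); print(tag,'t',round(s['time'],2),'loc',loc(s['eef_pos']),'F',s['ft_force'].round(1),'w',round(s['width'],2)); return s
def press(x,y,zs,fmax,vel=20):
    for z in zs:
        servo_line(con(x,y,z),vel=vel); s=st(f'z{z}')
        if abs(s['ft_force'][2])>fmax: break
    return z
E
python3 - <<'E'
from h import *
print(RT, inverse_kinematics(con(30,66,110),RT))
grip(0.0); st()
move_ptp(con(30,66,110),RT); st()
servo_line(con(30,66,70),vel=100); s=st()
snap('top','top1');snap('side','side1')
a=cv2.imread('pics/top1.png')[140:305,230:400];b=cv2.imread('pics/side1.png')[160:280,200:380]
cv2.imwrite('pics/c1.png',np.hstack([cv2.resize(a,(400,388)),cv2.resize(b,(400,388))]))
E
```

```text
[[-0.37305542  0.          0.92780906]
 [-0.92780906  0.         -0.37305542]
 [-0.         -1.          0.        ]] [ 1.02597142e-01  5.30277740e-01  1.76218883e+00 -4.44089210e-16
  8.49126081e-01  2.05569347e+00]
 t 1.44 loc [ -32.  -644.8  222.7] F [-0.3 -0.4 -0.1] w 0.0
 t 4.0 loc [ 30.4  65.5 110.1] F [ 0.6  0.7 -0.4] w 0.0
 t 4.55 loc [30.  65.8 69.7] F [ 0.  -0.8  0.2] w 0.01
```

View pics/c1.png

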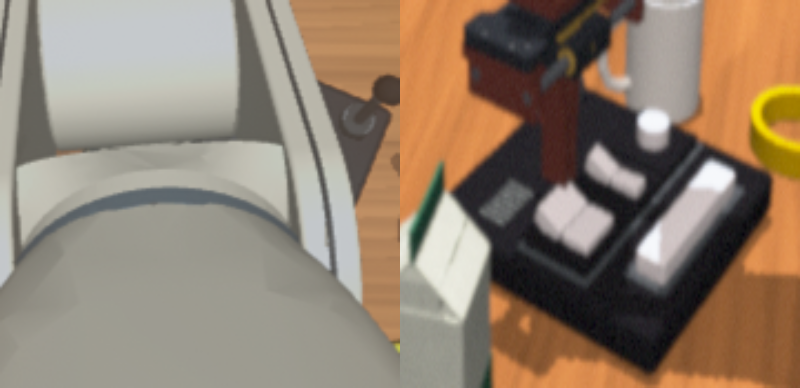

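The top view is blocked by the arm. In the side crop the closed fingertip (560,183) is just above and behind the wide rocker's far half, as expected 15 mm up. I'll press.

Run:
```python
from h import *
z=press(30,66,[60,56,53,51,49.5,48.5,47.5],12,30)
f=snap('side','side2')
a=f['frame'][160:280,200:380,::-1];cv2.imwrite('pics/c2.png',cv2.resize(a,(780,520),interpolation=cv2.INTER_CUBIC))
```

```text
z60 t 5.13 loc [30. 66. 60.] F [-0.1 -0.2  0.4] w 0.0
z56 t 5.42 loc [30.3 66.1 56. ] F [ 1.8 -0.6  1.9] w 0.0
z53 t 5.67 loc [30.  66.  52.9] F [ 0.6 -0.7  1.6] w 0.0
z51 t 5.92 loc [29.7 65.9 50.8] F [ 0.6 -0.2  1.8] w 0.01
z49.5 t 6.17 loc [29.8 66.  50.3] F [-1.7  0.7 10.2] w 0.01
z48.5 t 6.42 loc [29.9 66.  50.2] F [-5.1 -0.9 18.7] w 0.0
```

View pics/c2.png

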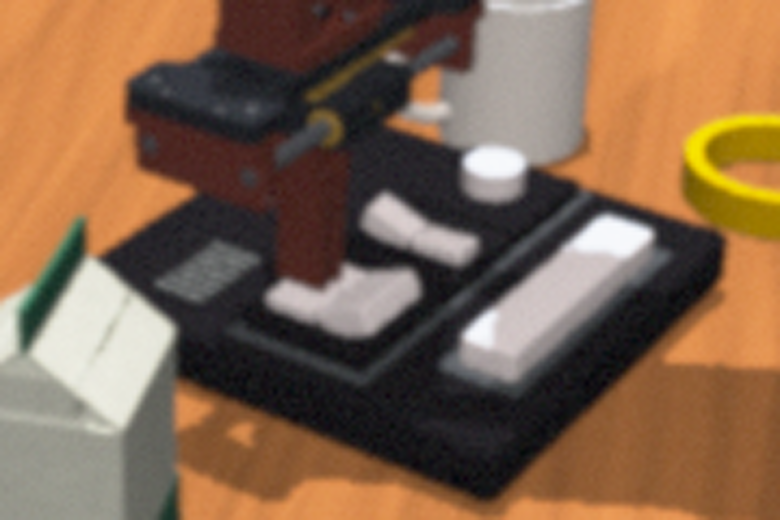

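The wide rocker is over: its near half (385,290) is up, and the tip hit a hard stop at 50.2 mm. Next is the chime.

Run:
```python
from h import *
servo_line(con(30,66,85),vel=100)
servo_line(con(12,-66,80),vel=120); st()
servo_line(con(12,-66,62),vel=60); st()
z=press(12,-66,[57,54,52,51,50,49],13,30)
snap('side','side3')
servo_line(con(12,-66,80),vel=60); s=st()
f=snap('side','side4')
g=dict(np.load('pics/side3.npz'))
cv2.imwrite('pics/c4.png',np.hstack([cv2.resize(q['frame'][160:280,220:380,::-1],(400,300),interpolation=cv2.INTER_CUBIC) for q in (g,f)]))
```

```text
t 8.24 loc [ 12.3 -65.5  80.1] F [ 0.   0.6 -0.1] w 0.0
 t 8.69 loc [ 11.5 -66.   61.3] F [ 0.6 -0.   0.5] w 0.01
z57 t 9.01 loc [ 12.5 -65.8  57.2] F [1.1 1.  2.8] w 0.0
z54 t 9.26 loc [ 12.5 -65.8  54.2] F [1.7 0.4 3. ] w 0.01
z52 t 9.51 loc [ 12.5 -65.8  52.3] F [0.7 1.2 6. ] w 0.0
z51 t 9.76 loc [ 12.5 -65.8  52.1] F [-0.7  0.9 15.9] w 0.01
 t 10.44 loc [ 11.8 -66.1  80. ] F [-0.1 -0.7 -0.4] w 0.0
```

View pics/c4.png

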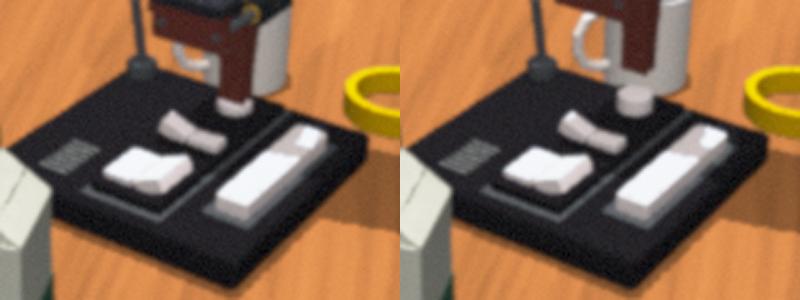

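Left: the chime is pressed at (235,105), with a hard stop at 52.1 mm. Right: it is back up at (635,100), and the wide rocker is still over. Now the talk bar.

Run:
```python
from h import *
servo_line(con(-62,0,75),vel=120); st()
servo_line(con(-62,0,54),vel=60); st()
z=press(-62,0,[49,46,44,42.5,41.5,40.5],13,30)
pause(0.5); st('hold')
f=snap('side','side5')
g=dict(np.load('pics/side0.npz'))
cv2.imwrite('pics/c5.png',np.hstack([cv2.resize(q['frame'][130:310,180:420,::-1],(400,300),interpolation=cv2.INTER_CUBIC) for q in (g,f)]))
```

```text
t 11.47 loc [-61.5  -0.   75.1] F [-0.1 -0.8 -0.5] w 0.01
 t 11.97 loc [-62.3  -0.3  53.4] F [1.  0.6 0.5] w 0.01
z49 t 12.28 loc [-61.5   0.2  49.2] F [ 1.  -1.4  1.6] w 0.0
z46 t 12.53 loc [-61.5   0.2  46.2] F [0.6 0.1 4.1] w 0.01
z44 t 12.78 loc [-61.5   0.2  44.1] F [2.4 0.1 5.9] w 0.01
z42.5 t 13.03 loc [-61.5   0.2  43.2] F [ 1.4 -0.8 11.8] w 0.01
z41.5 t 13.28 loc [-61.4   0.3  43. ] F [-2.6 -1.1 24. ] w -0.0
hold t 13.78 loc [-61.4   0.2  43. ] F [-2.6 -0.5 23.5] w 0.01
```

View pics/c5.png

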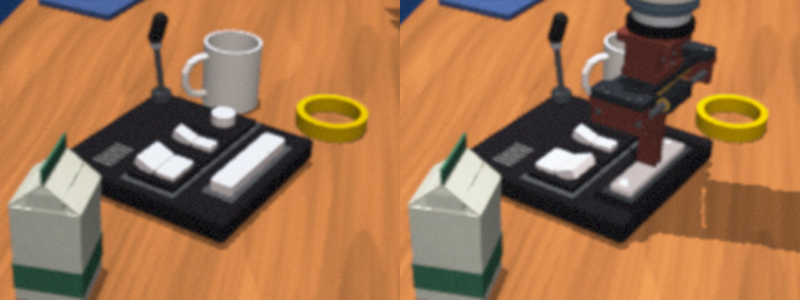

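The bar is held fully down at (650,165): the tip is at 43.0 mm against the stop with 23.5 N. The wide rocker is over, the narrow rocker is as it was, and the mug, tape and carton sit where they did at the start.

Run:
```python
from h import *
print(hand_in()); st()
```

```text
the job is handed in; nothing more can be done
None
the job is handed in; nothing more can be done
```

I carried out the page in the order asked, using closed fingers, and handed it in at about 14 s with the talk bar still held down.

- **Wide rocker:** I pressed its far end down to a hard stop at 50.2 mm. The side picture shows it over, and it stayed over through the later steps.
- **Chime key:** I pressed it to its stop at 52.1 mm with 16 N, then lifted clear. The side picture shows it back up. The bar was not touched until after that.
- **Talk bar:** It is held against its stop at 43.0 mm, and the push was a steady 23.5 N.
- **Left alone:** In the side picture the narrow rocker, mug, tape roll and carton look the same as at the start. The gripper partly hid the mug in the last picture, and the gripper hid the chime key there too.

No check failed or disagreed. The arm blocked the top camera once it was over the console, so I checked the later steps from the side camera, tip height and wrist force only.

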